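# Build up the rotor of a small blower and close its casing

## Task

Reassemble the small blower whose casing lies open on the bench: slide the brass spacer sleeve down onto the shaft, then the bladed fan wheel on top of it (blades up), then the black locking collar on top of the wheel's hub, each fully home, and finally lay the blue inlet cover flat and centred over the casing's round mouth. Set each part down gently rather than dropping it, let go of everything, and leave the old bearing and the grease tin where they lie.

Things in the scene. Friction and masses are not known exactly. Their poses are not given: they have to be found in the camera images.
- casing: blower casing: dark cast-iron spiral lying on its back, fixed to the bench. Origin on its shaft's axis at bench level, z up. A square outlet reaches 135 mm out along its +x, on its -y side. The spiral (82 to 102 mm radius) is 64 mm high; the round mouth in it faces up: bright rim, inner diameter 136 mm, outer 160 mm, rim top 72 mm above the bench
- shoulder (a point): foot of the upright bright steel shaft inside the casing, on its axis: centre of the 44 mm wide step that the sleeve must rest on, 14 mm above the bench. The shaft is 20 mm thick and its top is 82 mm above the bench; the last 8 mm taper to 12 mm thick. Assembled, the wheel's underside is 30 mm and the collar's 68 mm above the bench
- mouth (a point): centre of the casing's round mouth, level with the rim top, 72 mm above the bench, on the shaft axis: the underside of the cover comes to rest here
- sleeve: the spacer sleeve: plain brass ring, outer diameter 34 mm, bore 23 mm, 16 mm high, 80 g. Lies flat on the bench. Origin: centre of its underside, z up along its axis
- wheel: fan wheel, bare aluminium: back plate 110 mm in diameter, 4 mm thick; nine curved blades on it between radius 23 and 53 mm, tops 18 mm above the underside; smooth hub 40 mm in diameter and 38 mm high in the middle, so 20 mm proud of the blades, bore 23 mm right through. Lies blades up, about 350 g. Origin: centre of its underside, z up along its axis. Lift it by the hub
- collar: the locking collar: black steel ring, outer diameter 36 mm, bore 23 mm, 14 mm high, 70 g. Lies flat on the bench. Origin: centre of its underside, z up along its axis
- cover: inlet cover: blue round plate, 156 mm in diameter, 5 mm thick (6.5 mm at its edge bead), with a round neck in the middle, outer diameter 58 mm, inner 50 mm, its top 28 mm above the underside. Lies neck up, about 400 g. Origin: centre of its underside, z up along its axis. Lift it by the outside of the neck; fitted, the collar stands free inside the neck
- old_bearing: a worn-out rusty brown ball bearing, outer diameter 47 mm, bore 20 mm, 14 mm high, not to be used or moved. Origin: centre of its underside
- grease_tin: a yellow tin of grease with a red lid, diameter 67 mm, 45 mm high, not to be moved. Origin: centre of its underside

How it is judged:
At the end, for the whole second after the job is handed in: On the shaft, upright and within 4 mm of its axis (collar 5): sleeve, wheel, collar, undersides 14, 30 and 68 mm above the casing's underside (each within 3 mm). The cover lies level on the rim, underside at 72 mm (within 3), within 8 mm of centre. All four released and at rest (horizontal distance between each of sleeve, wheel and casing below 0.004 m and z of sleeve in the frame of casing between 0.011 and 0.017 m and angle between each of sleeve, wheel, collar's own z axis and vertical below 0.08 rad and z of wheel in the frame of casing between 0.027 and 0.033 m and horizontal distance between collar and casing below 0.005 m and z of collar in the frame of casing between 0.065 and 0.071 m and horizontal distance between cover and casing below 0.008 m and z of cover in the frame of casing between 0.069 and 0.075 m and angle between cover's own z axis and vertical below 0.05 rad and linear speed of each of sleeve, wheel, collar, cover below 0.02 m/s); the robot touches nothing.
It fails at once if a part is dropped: it falls faster than 0.7 m/s with nothing holding it (a free fall of about 25 mm) ((linear speed of sleeve above 0.7 m/s and contact force between the fingers and sleeve below 0.3 N) or (linear speed of wheel above 0.7 m/s and contact force between the fingers and wheel below 0.3 N) or (linear speed of collar above 0.7 m/s and contact force between the fingers and collar below 0.3 N) or (linear speed of cover above 0.7 m/s and contact force between the fingers and cover below 0.3 N)).
It fails at once if the old bearing or the grease tin is moved by more than 30 mm (distance of any of old_bearing, grease_tin from where it was at the start of the episode above 0.03 m).
It also fails if it takes over 109 s, if anything falls off the work surface, if the arm or the gripper's body presses on something with over 40 N, if the wrist force passes 120 N, or if a joint passes its speed limit or range.

## Robot

A 7-joint arm with a two-finger parallel gripper is mounted at the origin on the work surface. World frame = base frame: x ahead of the robot, y to its left, z up, the work surface at z = 0. Lengths are in m, angles in rad, forces in N, time in s.
With the tool pointing down it reaches from about 0.375 to 0.925 m from the base axis. Payload 3.1 kg.
Tool frame: the origin (TCP) lies at the very end of the fingers, on their centre line; the grasp point (between the pads) lies 19 mm behind it; z points along the fingers, y is the line along which they close (so a half turn about z gives the same grasp; the last joint's range is limited). The gripper opens to 85 mm and grips with 20 to 120 N. Pads are 22 mm wide; open, the fingers measure 114 mm over their backs; the gripper's body (76 mm by 85 mm) begins 54 mm behind the grasp point. The pads swing forward as they close: fully open they stand 13 mm farther back than shut.
Start: joints at [1.045, 0.383, 0.044, 1.598, -0.018, 1.161, -0.05], TCP at [0.27, -0.591, 0.231] pointing down, gripper open.
Joint ranges: [-2.61, 2.61], [-0.41, 2.15], [-1.48, 1.57], [0, 2.5], [-1.57, 4.71], [0.05, 1.97], [-2.85, 2.85]. Speed limits (rad/s): [2.79, 2.79, 3.14, 3.14, 3.14, 3.14, 3.14].

## Interface

Orientations are given as [roll, pitch, yaw] about the fixed x, y, z axes, in that order (R = Rz(yaw) Ry(pitch) Rx(roll)).
In Python, from plant import manip gives the robot as it stands.
- The arm moves only by the shell command python3 -m handwheel 'ROWS' [FORCE]. ROWS is a JSON object whose one key "rows" holds a list of rows, each a list of 7 numbers: the turn, a rotation vector about the tool's x, y, z in units of 6 degrees (1.0 is 6 degrees), then the shift along the tool's x, y, z in m, then the opening, from 0 (shut) to 1 (fully open). A call has 1 to 12 rows; each row is the pose to reach, as a shift and turn from the pose commanded when the call began, along the tool's axes at that moment; what a row does not reach only later rows make up. A row lasts 1/12 s, in which the tool goes at most 41.7 mm and 7.16 degrees, less where a joint would pass 70% of its speed; a pose out of reach is approached as far as the arm can. A call with a gripper value outside its range is refused whole. The fingers move at their own pace and stop on an object; FORCE is the grip in N (left out, the last holds). Time passes only in rows, so rows that repeat a pose let the fingers close. It gives the time, the measured TCP pose, the force, the opening and the grip force at its end, in the units of the state.
- manip.state(): the state, without advancing time (a new reading comes with each control period).
- manip.capture(name): name is "scene" or "side" or "wrist"; returns the picture (420x560x3 uint8, red, green, blue); there is no depth.
- manip.camera_model(name): a dict with "mtx" (3x3 intrinsics, pixels), "origin" and "attitude" of the camera in the world. Camera axes: x right, y down, z forward; pixel columns grow to the right and rows downward; lengths in m; the calibration is good to about 2 mm. A picture is of the moment at which its call begins: read the wrist's pose just before it. camera_model takes no time and is no camera call; for the wrist camera it gives the pose at the moment of the call.
- manip.close_job(): hands the job in; it is judged then, once.
The state is a dict: "time_s": time; "q": joint angles; "qd": joint speeds; "effort": joint torques, N m; "tool_pos": TCP position; "eef_rot": TCP orientation; "force": force on the tool from outside, world axes, zero at the start; "torque": the same for the moment, N m; "width": finger opening in m; "finger_force": force on a finger pad.
Only numpy, scipy, OpenCV 4.12 (cv2) and the standard library are available. Lean on these libraries where they do the work, as an engineer would, in place of code of your own. Each camera call takes 0.05 s, during which the arm holds its last target. There are 200 camera calls.

## Working session

There is one attempt and no reset: what is moved stays moved. The work goes in short steps, Python scripts to look and compute and a shell command to move; the robot and the scene stay as the last step left them, time stands still between calls to the robot, and variables do not carry over. Pictures are saved under pics/ and viewed, at most 14 in all, crops included, and the job is handed in when it is done.

```bash
mkdir -p pics; ls
python3 - <<'E'
from plant import manip
import cv2
print(manip.state())
for n in("scene","side"):
    im=manip.capture(n); cv2.imwrite(f"pics/{n}0.png",im[:,:,::-1])
for n in("scene","side","wrist"): print(n,manip.camera_model(n))
E
```

```text
pics
{'time_s': 0.0, 'q': array([ 1.04518667,  0.38383249,  0.04385526,  1.59954225, -0.01791492,
        1.1611934 , -0.04992515]), 'qd': array([ 0.00152377, -0.00162509, -0.00208388,  0.00128343, -0.00170845,
        0.00019576, -0.00192175]), 'effort': array([-4.78219663e-04, -4.33463001e+01,  1.02433797e+00, -2.49510795e+01,
        1.06856143e-02,  1.14200977e-02, -1.21978869e-05]), 'tool_pos': array([ 0.26927622, -0.5905858 ,  0.22990381]), 'eef_rot': array([-3.13901342e+00,  1.32774299e-04,  4.27839230e-01]), 'force': array([1.10234545, 0.86137429, 0.10930382]), 'torque': array([ 0.00547532, -0.00088949, -0.02141094]), 'finger_force': 0.0, 'width': 0.0855594636143701}
scene {'mtx': array([[401.87084215,   0.        , 285.50484001],
       [  0.        , 401.87084215, 209.6125781 ],
       [  0.        ,   0.        ,   1.        ]]), 'origin': array([ 1.20015506, -0.26121212,  0.78747862]), 'attitude': array([-2.37739337, -0.01030959,  1.18035347])}
side {'mtx': array([[534.07332294,   0.        , 282.91718046],
       [  0.        , 534.07332294, 210.57787886],
       [  0.        ,   0.        ,   1.        ]]), 'origin': array([-0.01030284,  0.69351706,  0.91133389]), 'attitude': array([-2.30385247,  0.02005915, -2.48300341])}
wrist {'mtx': array([[290.17230301,   0.        , 277.61328996],
       [  0.        , 290.17230301, 204.09146194],
       [  0.        ,   0.        ,   1.        ]]), 'origin': array([ 0.33690342, -0.56029033,  0.37274228]), 'attitude': array([ 2.84582955,  0.00294207, -1.14245105])}
```

View pics/scene0.png

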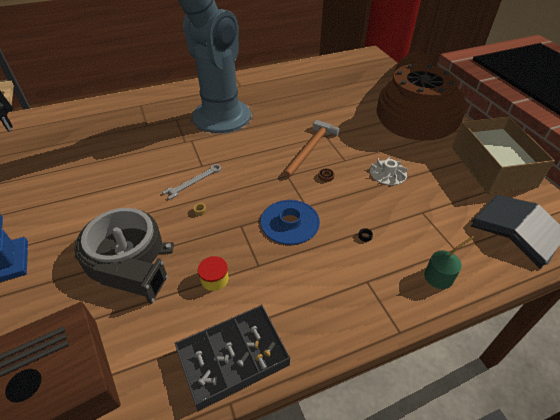

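View pics/side0.png

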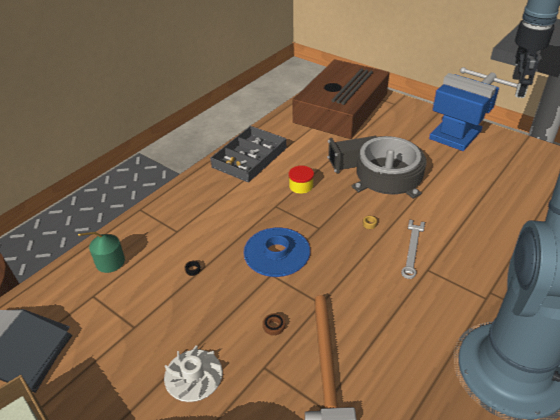

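The scene camera shows casing mouth (121,237), sleeve (200,210), tin (213,272), cover (290,220), bearing (326,175), wheel (388,171) and collar (366,235). The side camera shows casing mouth (391,156), sleeve (370,222), cover (277,250), collar (193,268), bearing (274,323), wheel (192,373).

```bash
cat > h.py <<'E'
import numpy as np, cv2, sys
from scipy.spatial.transform import Rotation as Ro
from plant import manip
def plane(m,uv,z):
    R=Ro.from_euler('xyz',m['attitude']).as_matrix(); d=R@np.linalg.inv(m['mtx'])@np.array([uv[0],uv[1],1.])
    o=np.array(m['origin']); return o+d*(z-o[2])/d[2]
def proj(m,P):
    R=Ro.from_euler('xyz',m['attitude']).as_matrix(); c=(np.atleast_2d(P)-m['origin'])@R
    c=c@np.array(m['mtx']).T; return c[:,:2]/c[:,2:]
def go(x,y,z,yaw=None):
    "rows' shift/turn from the measured pose to a tool-down target"
    s=manip.state(); R=Ro.from_euler('xyz',s['eef_rot'])
    d=R.inv().apply(np.array([x,y,z])-s['tool_pos'])
    T=R if yaw is None else Ro.from_euler('xyz',[np.pi,0,yaw])
    r=(R.inv()*T).as_rotvec(degrees=True)/6
    print('turn',r.round(2),'shift',d.round(4),'pos',s['tool_pos'].round(4),'rpy',s['eef_rot'].round(3),'t',s['time_s'],'w',round(s['width'],4),'F',s['force'].round(1))
E
python3 - <<'E'
from h import *
pts={'casing':((121,237),(391,156),.072),'sleeve':((200,210),(370,222),.008),'cover':((290,220),(277,250),.010),'collar':((366,235),(193,268),.007),
'bearing':((326,175),(274,323),.007),'wheel':((390,168),(193,366),.02),'tin':((213,266),(301,174),.045)}
for k,(a,b,z) in pts.items(): print(k,plane(manip.camera_model('scene'),a,z).round(3),plane(manip.camera_model('side'),b,z).round(3))
E
```

```text
casing [ 0.509 -0.378  0.072] [ 0.476 -0.372  0.072]
sleeve [ 0.429 -0.182  0.008] [ 0.42  -0.183  0.008]
cover [0.553 0.026 0.01 ] [0.544 0.03  0.01 ]
collar [0.67  0.187 0.007] [0.664 0.186 0.007]
bearing [0.425 0.195 0.007] [0.423 0.194 0.007]
wheel [0.48  0.377 0.02 ] [0.478 0.37  0.02 ]
tin [ 0.647 -0.202  0.045] [ 0.642 -0.198  0.045]
```

```bash
python3 -c "
from h import *
go(.42,-.25,.26)"
```

```text
turn [0. 0. 0.] shift [ 0.2785 -0.2475 -0.0294] pos [ 0.2693 -0.5906  0.23  ] rpy [-3.139  0.     0.428] t 0.1 w 0.0854 F [-0.6 -0.4  0.9]
```

```bash
python3 -m handwheel '{"rows":[[0,0,0,0.028,-0.025,-0.03,1],[0,0,0,0.056,-0.05,-0.03,1],[0,0,0,0.084,-0.075,-0.03,1],[0,0,0,0.112,-0.1,-0.03,1],[0,0,0,0.14,-0.125,-0.03,1],[0,0,0,0.168,-0.15,-0.03,1],[0,0,0,0.196,-0.175,-0.03,1],[0,0,0,0.224,-0.2,-0.03,1],[0,0,0,0.252,-0.223,-0.03,1],[0,0,0,0.278,-0.247,-0.03,1],[0,0,0,0.278,-0.247,-0.03,1],[0,0,0,0.278,-0.247,-0.03,1]]}'
python3 - <<'E'
from h import *
go(.42,-.25,.26)
m=manip.camera_model('wrist'); im=manip.capture('wrist'); cv2.imwrite('pics/w1.png',im[:,:,::-1])
print(m['origin'],m['attitude'],proj(m,[[.427,-.182,.008],[.5,-.375,.072]]))
E
```

```text
time_s: 1.1
tool_pos: [0.4211, -0.2484, 0.261]
eef_rot: [-3.141, 0.0, 0.434]
force: [-0.4, -0.2, 1.0]
width: 0.0855
finger_force: 0.0
turn [0. 0. 0.] shift [-0.0017  0.001   0.001 ] pos [ 0.4211 -0.2484  0.261 ] rpy [-3.141  0.     0.434] t 1.1 w 0.0855 F [-0.4 -0.2  1. ]
[ 0.48839411 -0.21733289  0.40371233] [ 2.84566828e+00  1.14954397e-03 -1.13588907e+00] [[234.91600571 147.31641225]
 [406.63793757 166.48615182]]
```

View pics/w1.png

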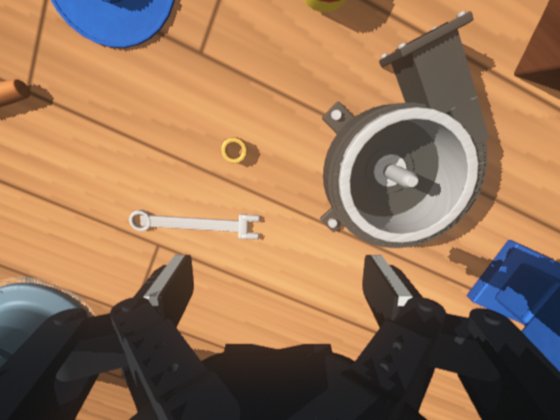

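The wrist view shows the sleeve at about (234,151), the rim centred near (409,175), and the shaft tip near (412,180).

```bash
cat >> h.py <<'E'
def circ(x,y,z,r,n=72):
    a=np.linspace(0,2*np.pi,n,endpoint=False); return np.c_[x+r*np.cos(a),y+r*np.sin(a),0*a+z]
def blob(mask,c,rad):
    "hull of mask pixels within rad of c"
    yy,xx=np.nonzero(mask); k=np.hypot(xx-c[0],yy-c[1])<rad; return np.c_[xx[k],yy[k]].astype(np.float32)
def fitc(m,hull,z,r,p0):
    "circle of radius r at height z whose outline matches hull edge points; returns x,y,rms mm"
    from scipy.optimize import least_squares
    P=np.array([plane(m,p,z)[:2] for p in hull])
    f=lambda q: np.hypot(P[:,0]-q[0],P[:,1]-q[1])-r
    s=least_squares(f,p0,loss='soft_l1',f_scale=.002); return s.x, 1e3*np.median(abs(f(s.x)))
E
python3 - <<'E'
from h import *
from plant import manip
im=cv2.imread('pics/w1.png'); hsv=cv2.cvtColor(im,cv2.COLOR_BGR2HSV)
m=manip.camera_model('wrist')
H,S,V=cv2.split(hsv)
print(hsv[150,224],hsv[151,246],hsv[175,345],hsv[110,400],hsv[150,280])
mk=((H>=20)&(H<=32)&(S>150)).astype(np.uint8); p=blob(mk,(234,151),20); h=cv2.convexHull(p)[:,0]
print('sleeve n',len(p),p.min(0),p.max(0)); print(fitc(m,h,.016,.017,(.42,-.18)))
g=((S<40)&(V>110)).astype(np.uint8)
p=blob(g,(409,175),85); h=cv2.convexHull(p)[:,0]
hh=[q for q in h]
print('rim',len(p),p.min(0),p.max(0)); r=fitc(m,hh,.072,.080,(.5,-.375)); print(r)
for n in('scene','side'):
    I=cv2.imread(f'pics/{n}0.png'); mm=manip.camera_model(n); hs=cv2.cvtColor(I,cv2.COLOR_BGR2HSV)
    c=(121,237) if n=='scene' else (391,156)
    for R,z in((.08,.072),(.068,.072)):
        cv2.polylines(I,[proj(mm,circ(*r[0],z,R)).round().astype(int)],1,(0,0,255))
    cv2.circle(I,tuple(int(v) for v in proj(mm,[[*r[0],.082]])[0]),2,(0,255,0),-1)
    k=I[c[1]-60:c[1]+60,c[0]-75:c[0]+75]; cv2.imwrite(f'pics/c_{n}.png',cv2.resize(k,None,fx=3,fy=3))
cv2.polylines(im,[proj(m,circ(*r[0],.072,.08)).round().astype(int)],1,(0,0,255));cv2.polylines(im,[proj(m,circ(*r[0],.072,.068)).round().astype(int)],1,(0,0,255))
cv2.circle(im,tuple(int(v) for v in proj(m,[[*r[0],.082]])[0]),2,(0,255,0),-1)
k=cv2.resize(im[85:265,310:510],(400,360))
a=cv2.imread('pics/c_scene.png'); b=cv2.imread('pics/c_side.png')
k=np.hstack([cv2.resize(k,(340,300)),cv2.resize(b,(340,300))]); cv2.imwrite('pics/ov.png',k)
E
```

```text
[ 19 158 224] [ 17 159 157] [ 16  15 224] [ 18  16 213] [ 15 132 235]
sleeve n 45 [224. 138.] [244. 161.]
(array([ 0.42321887, -0.18455181]), np.float64(1.8930275991584038))
rim 8932 [338. 106.] [478. 242.]
(array([ 0.48655698, -0.38592007]), np.float64(0.6207578433813989))
```

View pics/ov.png

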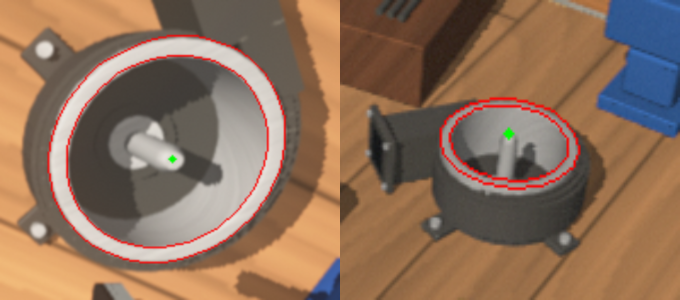

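The fitted rim and the shaft tip agree in both the wrist and side views, so the casing axis is (0.4866, -0.386). Next I check the sleeve up close.

Run:
```python
from h import *
im=cv2.imread('pics/w1.png'); m=manip.camera_model('wrist')
go(.4235,-.184,.10)
s=6; k=cv2.resize(im[125:175,205:265],None,fx=s,fy=s,interpolation=cv2.INTER_CUBIC)
k2=k.copy()
for z,r,c in((.016,.017,(0,0,255)),(.016,.0115,(0,255,0)),(0,.017,(255,0,0))):
    cv2.polylines(k2,[((proj(m,circ(.4235,-.184,z,r))-[205,125]+.5)*s).round().astype(int)],1,c)
cv2.imwrite('pics/sl.png',np.hstack([k,k2]))
```

```text
turn [0. 0. 0.] shift [ 0.031  -0.059   0.1609] pos [ 0.4201 -0.2506  0.2609] rpy [-3.141e+00  1.000e-03  4.300e-01] t 1.15 w 0.0855 F [-0.5  0.  -0.4]
```

View pics/sl.png

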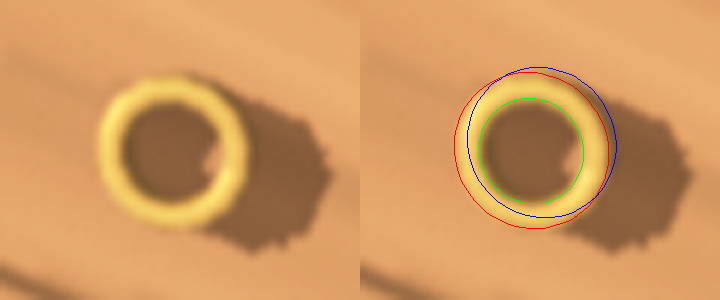

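```bash
python3 -m handwheel '{"rows":[[0,0,0,0.008,-0.015,0.035,1],[0,0,0,0.016,-0.03,0.07,1],[0,0,0,0.024,-0.045,0.105,1],[0,0,0,0.031,-0.059,0.14,1],[0,0,0,0.031,-0.059,0.165,0.7],[0,0,0,0.031,-0.059,0.19,0.7],[0,0,0,0.031,-0.059,0.21,0.7],[0,0,0,0.031,-0.059,0.225,0.7],[0,0,0,0.031,-0.059,0.225,0.7]]}' 30; python3 -c "
from h import *
go(.4235,-.184,.004)"
```

```text
time_s: 1.9
tool_pos: [0.42, -0.1856, 0.0329]
eef_rot: [-3.137, 0.006, 0.425]
force: [-0.5, 0.5, -0.3]
width: 0.0601
finger_force: 0.0
turn [0. 0. 0.] shift [0.0041 0.0001 0.0289] pos [ 0.42   -0.1856  0.0329] rpy [-3.137  0.006  0.425] t 1.9 w 0.0601 F [-0.5  0.5 -0.3]
```

```bash
python3 -m handwheel '{"rows":[[0,0,0,0,0,0,0.7],[0,0,0,0,0,0,0.7],[0,0,0,0,0,0,0.7]]}' 30; python3 -c "
from h import *
go(.4235,-.184,.004)"
```

```text
time_s: 2.15
tool_pos: [0.4249, -0.186, 0.0375]
eef_rot: [3.139, -0.002, 0.426]
force: [-0.7, 1.2, -0.3]
width: 0.0598
finger_force: 0.0
turn [0. 0. 0.] shift [-0.0005 -0.0025  0.0335] pos [ 0.4249 -0.186   0.0375] rpy [ 3.139e+00 -2.000e-03  4.260e-01] t 2.15 w 0.0598 F [-0.7  1.2 -0.3]
```

```bash
python3 -m handwheel '{"rows":[[0,0,0,0,-0.001,0.012,0.7],[0,0,0,0,-0.001,0.024,0.7],[0,0,0,0,-0.001,0.032,0.7],[0,0,0,0,-0.001,0.032,0.7],[0,0,0,0,-0.001,0.032,0.7],[0,0,0,0,-0.001,0.032,0.2],[0,0,0,0,-0.001,0.032,0.2],[0,0,0,0,-0.001,0.032,0.2],[0,0,0,0,-0.001,0.032,0.2],[0,0,0,0,-0.001,0.032,0.2]]}' 40; python3 -c "
from h import *
go(.4235,-.184,.004)"
```

```text
time_s: 2.98
tool_pos: [0.4242, -0.1842, 0.0054]
eef_rot: [3.141, -0.001, 0.428]
force: [-1.2, 1.0, 5.6]
width: 0.0326
finger_force: 39.3
turn [0. 0. 0.] shift [-0.0006 -0.0004  0.0014] pos [ 0.4242 -0.1842  0.0054] rpy [ 3.141e+00 -1.000e-03  4.280e-01] t 2.9833 w 0.0326 F [-1.2  1.   5.6]
```

Gripped. I lift it and carry it over the casing.

```bash
python3 -m handwheel '{"rows":[[0,0,0,0,0,-0.02,0.2],[0,0,0,0,0,-0.05,0.2],[0,0,0,0,0,-0.085,0.2],[0,0,0,0,0,-0.12,0.2],[0,0,0,0,0,-0.135,0.2],[0,0,0,0,0,-0.135,0.2],[0,0,0,0,0,-0.135,0.2]]}'; python3 -c "
from h import *
go(.4866,-.386,.12)"
```

```text
time_s: 3.57
tool_pos: [0.4242, -0.1843, 0.1404]
eef_rot: [3.139, -0.002, 0.428]
force: [-0.4, -0.4, -1.3]
width: 0.0323
finger_force: 40.0
turn [0. 0. 0.] shift [-0.0269  0.2094  0.0209] pos [ 0.4242 -0.1843  0.1404] rpy [ 3.139e+00 -2.000e-03  4.280e-01] t 3.5667 w 0.0323 F [-0.4 -0.4 -1.3]
```

```bash
python3 -m handwheel '{"rows":[[0,0,0,-0.002,0.015,0,0.2],[0,0,0,-0.005,0.04,0,0.2],[0,0,0,-0.009,0.07,0,0.2],[0,0,0,-0.013,0.1,0,0.2],[0,0,0,-0.017,0.13,0,0.2],[0,0,0,-0.021,0.16,0,0.2],[0,0,0,-0.024,0.185,0,0.2],[0,0,0,-0.026,0.2,0.01,0.2],[0,0,0,-0.027,0.209,0.02,0.2],[0,0,0,-0.027,0.209,0.02,0.2],[0,0,0,-0.027,0.209,0.02,0.2],[0,0,0,-0.027,0.209,0.02,0.2]]}'
python3 - <<'E'
from h import *
go(.4866,-.386,.12)
m=manip.camera_model('wrist'); im=manip.capture('wrist'); cv2.imwrite('pics/w2.png',im[:,:,::-1])
im2=manip.capture('side'); cv2.imwrite('pics/s2.png',im2[:,:,::-1])
cv2.imwrite('pics/v2.png',np.hstack([cv2.resize(im[200:420,150:430],(400,314)),cv2.resize(im2[70:220,300:490],(400,314))])[:,:,::-1])
go(.4866,-.386,.12)
E
```

```text
time_s: 4.57
tool_pos: [0.485, -0.3832, 0.1179]
eef_rot: [-3.138, 0.001, 0.429]
force: [-0.1, 0.1, -0.2]
width: 0.0322
finger_force: 40.0
turn [0. 0. 0.] shift [ 0.0003  0.0032 -0.0021] pos [ 0.485  -0.3832  0.1179] rpy [-3.138e+00  1.000e-03  4.290e-01] t 4.5667 w 0.0322 F [-0.1  0.1 -0.2]
turn [0. 0. 0.] shift [-0.0004  0.0026 -0.0007] pos [ 0.4859 -0.3835  0.1193] rpy [-3.141 -0.     0.43 ] t 4.6667 w 0.032 F [-0.2  0.1 -0.1]
```

View pics/v2.png

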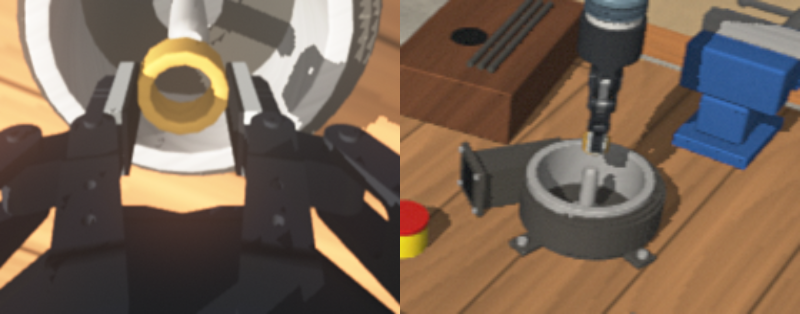

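The sleeve is held level above the shaft. I correct 2.6 mm along tool y and lower it.

```bash
python3 -m handwheel '{"rows":[[0,0,0,0,0.0025,0,0.2],[0,0,0,0,0.0025,0.01,0.2],[0,0,0,0,0.0025,0.02,0.2],[0,0,0,0,0.0025,0.03,0.2],[0,0,0,0,0.0025,0.04,0.2],[0,0,0,0,0.0025,0.05,0.2],[0,0,0,0,0.0025,0.05,0.2],[0,0,0,0,0.0025,0.05,0.2]]}'; python3 -c "
from h import *
go(.4866,-.386,.02)"
```

```text
time_s: 5.33
tool_pos: [0.4864, -0.3862, 0.0678]
eef_rot: [-3.139, 0.0, 0.429]
force: [1.4, 1.6, -1.6]
width: 0.0323
finger_force: 39.9
turn [0. 0. 0.] shift [0.0003 0.0001 0.0478] pos [ 0.4864 -0.3862  0.0678] rpy [-3.139  0.     0.429] t 5.3333 w 0.0323 F [ 1.4  1.6 -1.6]
```

```bash
python3 -m handwheel '{"rows":[[0,0,0,0,0,0.012,0.2],[0,0,0,0,0,0.024,0.2],[0,0,0,0,0,0.034,0.2],[0,0,0,0,0,0.041,0.2],[0,0,0,0,0,0.045,0.2],[0,0,0,0,0,0.048,0.2],[0,0,0,0,0,0.049,0.2],[0,0,0,0,0,0.049,0.2],[0,0,0,0,0,0.049,0.2]]}'; python3 -c "
from h import *
go(.4866,-.386,.02)"
```

```text
time_s: 6.08
tool_pos: [0.4871, -0.3869, 0.0201]
eef_rot: [-3.141, -0.001, 0.428]
force: [2.6, 3.4, -2.2]
width: 0.0322
finger_force: 39.9
turn [0. 0. 0.] shift [-0.     -0.001   0.0001] pos [ 0.4871 -0.3869  0.0201] rpy [-3.141e+00 -1.000e-03  4.280e-01] t 6.0833 w 0.0322 F [ 2.6  3.4 -2.2]
```

```bash
python3 -m handwheel '{"rows":[[0,0,0,0,0,0.001,0.2],[0,0,0,0,0,0.0015,0.2],[0,0,0,0,0,0.0015,0.2]]}'
```

```text
time_s: 6.33
tool_pos: [0.4871, -0.387, 0.0195]
eef_rot: [-3.141, -0.001, 0.428]
force: [2.7, 5.6, 3.2]
width: 0.0319
finger_force: 40.3
```

The upward force has appeared at the expected height, so the sleeve is home. I release it and rise.

```bash
python3 -m handwheel '{"rows":[[0,0,0,0,0,0,0.6],[0,0,0,0,0,0,0.6],[0,0,0,0,0,0,0.6],[0,0,0,0,0,-0.01,0.6],[0,0,0,0,0,-0.03,0.6],[0,0,0,0,0,-0.06,0.6],[0,0,0,0,0,-0.1,0.6],[0,0,0,0,0,-0.14,0.6],[0,0,0,0,0,-0.18,0.6],[0,0,0,0,0,-0.2,0.6],[0,0,0,0,0,-0.2,0.6],[0,0,0,0,0,-0.2,0.6]]}'
python3 - <<'E'
from h import *
im2=manip.capture('side'); cv2.imwrite('pics/s3.png',im2[:,:,::-1])
m=manip.camera_model('wrist'); im=manip.capture('wrist'); cv2.imwrite('pics/w3.png',im[:,:,::-1])
cv2.imwrite('pics/v3.png',np.hstack([cv2.resize(im,(400,300)),cv2.resize(im2[130:200,340:440],(400,280))[:300] if 0 else cv2.resize(im2[125:200,340:440],(400,300))])[:,:,::-1])
go(.43,.345,.26)
E
```

```text
time_s: 7.33
tool_pos: [0.4873, -0.3893, 0.222]
eef_rot: [3.136, -0.002, 0.427]
force: [-0.4, 0.8, -0.8]
width: 0.0511
finger_force: 0.0
turn [0. 0. 0.] shift [ 0.2529 -0.6898 -0.0415] pos [ 0.4854 -0.3876  0.218 ] rpy [-3.14e+00  1.00e-03  4.27e-01] t 7.4333 w 0.0511 F [-0.1  0.4  0.5]
```

View pics/v3.png

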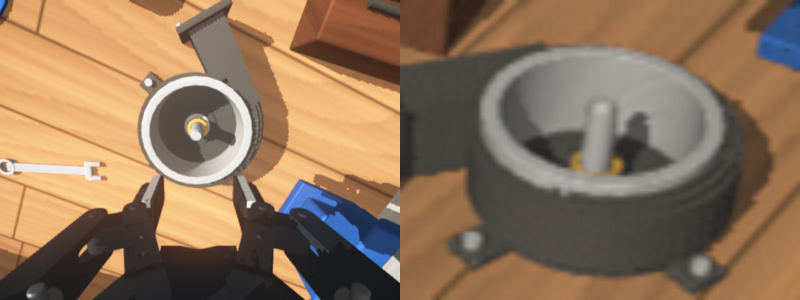

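The sleeve sits on the shoulder: a brass ring around the shaft foot, at (197,125) in the left view. Now to the wheel.

```bash
python3 -m handwheel '{"rows":[[0,0,0,0.006,-0.014,-0.01,1],[0,0,0,0.02,-0.045,-0.02,1],[0,0,0,0.034,-0.077,-0.03,1],[0,0,0,0.049,-0.11,-0.04,1],[0,0,0,0.064,-0.144,-0.04,1],[0,0,0,0.079,-0.178,-0.04,1],[0,0,0,0.094,-0.212,-0.04,1],[0,0,0,0.109,-0.246,-0.04,1],[0,0,0,0.124,-0.28,-0.04,1],[0,0,0,0.139,-0.314,-0.04,1],[0,0,0,0.154,-0.348,-0.04,1]]}' && python3 -m handwheel '{"rows":[[0,0,0,0.015,-0.034,0,1],[0,0,0,0.03,-0.068,0,1],[0,0,0,0.045,-0.102,0,1],[0,0,0,0.06,-0.136,0,1],[0,0,0,0.075,-0.17,0,1],[0,0,0,0.09,-0.204,0,1],[0,0,0,0.105,-0.238,0,1],[0,0,0,0.12,-0.272,0,1],[0,0,0,0.135,-0.306,0,1],[0,0,0,0.149,-0.335,0,1],[0,0,0,0.155,-0.347,0,1],[0,0,0,0.155,-0.347,0,1]]}'; python3 -m handwheel '{"rows":[[0,0,0,0,0,0,1],[0,0,0,0,0,0,1],[0,0,0,0,0,0,1]]}'>/dev/null;  python3 - <<'E'
from h import *
go(.479,.373,.26)
m=manip.camera_model('wrist'); im=manip.capture('wrist'); cv2.imwrite('pics/w4.png',im[:,:,::-1]); np.savez('m4.npz',**m)
print(manip.state()['q'].round(2)); print(proj(m,[[.479,.373,.038],[.479,.373,.004]]))
c=proj(m,[[.479,.373,.02]])[0].astype(int)
k=im[max(0,c[1]-60):c[1]+60,c[0]-80:c[0]+80].copy(); cv2.imwrite('pics/v4.png',cv2.resize(k,None,fx=4,fy=4)[:,:,::-1]); print(c)
E
```

```text
time_s: 8.35
tool_pos: [0.4805, -0.0057, 0.2567]
eef_rot: [-3.14, 0.004, 0.427]
force: [-0.0, 0.7, -0.4]
width: 0.0856
finger_force: 0.0
time_s: 9.35
tool_pos: [0.4765, 0.3769, 0.2567]
eef_rot: [-3.139, 0.004, 0.435]
force: [0.6, 0.5, -0.2]
width: 0.0851
finger_force: 0.0
turn [0. 0. 0.] shift [-0.0001 -0.0032 -0.0021] pos [0.4804 0.3701 0.2579] rpy [3.139e+00 2.000e-03 4.240e-01] t 9.6 w 0.0856 F [ 1.4 -0.8  0.8]
[-0.17  0.36 -0.69  1.65  0.24  1.22 -2.06]
[[274.73627161 176.48614261]
 [274.92778442 171.52017427]]
[274 173]
```

View pics/v4.png

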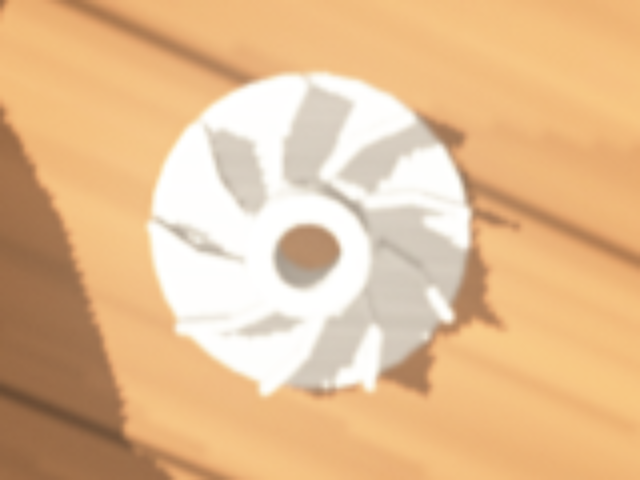

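The hub top is centred at pixel (270.6,175.6) and the plate at (271.1,170.4).

Run:
```python
from h import *
m=dict(np.load('m4.npz')); print(plane(m,(270.6,175.6),.038),plane(m,(271.1,170.4),.004))
p=plane(m,(270.6,175.6),.038)
go(p[0],p[1],.021)
```

```text
[0.47788172 0.37824984 0.038     ] [0.47825063 0.37845502 0.004     ]
turn [0. 0. 0.] shift [ 0.0011 -0.0087  0.2373] pos [0.4804 0.3704 0.2583] rpy [3.14e+00 1.00e-03 4.24e-01] t 9.65 w 0.0857 F [-0.3 -0.6 -0.8]
```

```bash
python3 -m handwheel '{"rows":[[0,0,0,0.001,-0.008,0.02,0.85],[0,0,0,0.001,-0.008,0.055,0.85],[0,0,0,0.001,-0.008,0.09,0.85],[0,0,0,0.001,-0.008,0.125,0.85],[0,0,0,0.001,-0.008,0.16,0.85],[0,0,0,0.001,-0.008,0.185,0.85],[0,0,0,0.001,-0.008,0.2,0.85],[0,0,0,0.001,-0.008,0.2,0.85],[0,0,0,0.001,-0.008,0.2,0.85],[0,0,0,0.001,-0.008,0.2,0.85]]}' 70; python3 -c "
from h import *
go(.478,.3783,.022)"
```

```text
time_s: 10.48
tool_pos: [0.4786, 0.3817, 0.061]
eef_rot: [-3.141, -0.004, 0.427]
force: [-0.0, 0.5, 0.2]
width: 0.0727
finger_force: 0.0
turn [0. 0. 0.] shift [-0.0021  0.0029  0.039 ] pos [0.4786 0.3817 0.061 ] rpy [-3.141 -0.004  0.427] t 10.4833 w 0.0727 F [-0.   0.5  0.2]
```

```bash
python3 -m handwheel '{"rows":[[0,0,0,-0.001,0,0.015,0.85],[0,0,0,-0.001,0,0.03,0.85],[0,0,0,-0.001,0,0.038,0.85],[0,0,0,-0.001,0,0.038,0.85],[0,0,0,-0.001,0,0.038,0.85],[0,0,0,-0.001,0,0.038,0.85]]}' 70; python3 -c "
from h import *
go(.478,.3783,.022)"
```

```text
time_s: 10.98
tool_pos: [0.476, 0.3805, 0.0207]
eef_rot: [-3.141, 0.0, 0.428]
force: [-1.1, -0.8, 0.3]
width: 0.0721
finger_force: 0.0
turn [0. 0. 0.] shift [ 0.0009  0.0029 -0.0013] pos [0.476  0.3805 0.0207] rpy [-3.141  0.     0.428] t 10.9833 w 0.0721 F [-1.1 -0.8  0.3]
```

```bash
python3 -m handwheel '{"rows":[[0,0,0,0.001,0.002,-0.001,0.85],[0,0,0,0.001,0.002,-0.001,0.85],[0,0,0,0.001,0.002,-0.001,0.3],[0,0,0,0.001,0.002,-0.001,0.3],[0,0,0,0.001,0.002,-0.001,0.3],[0,0,0,0.001,0.002,-0.001,0.3],[0,0,0,0.001,0.002,-0.001,0.3],[0,0,0,0.001,0.002,-0.001,0.3]]}' 70; python3 -c "
from h import *
go(.478,.3783,.022)"
```

```text
time_s: 11.65
tool_pos: [0.4782, 0.379, 0.0227]
eef_rot: [3.141, -0.001, 0.428]
force: [-0.3, -1.1, 4.7]
width: 0.0374
finger_force: 69.5
turn [0. 0. 0.] shift [-0.0005  0.0005  0.0007] pos [0.4782 0.379  0.0227] rpy [ 3.141e+00 -1.000e-03  4.280e-01] t 11.65 w 0.0374 F [-0.3 -1.1  4.7]
```

```bash
python3 -m handwheel '{"rows":[[0,0,0,0,0,-0.01,0.3],[0,0,0,0,0,-0.03,0.3],[0,0,0,0,0,-0.06,0.3],[0,0,0,0,0,-0.09,0.3],[0,0,0,0,0,-0.115,0.3],[0,0,0,0,0,-0.13,0.3],[0,0,0,0,0,-0.13,0.3],[0,0,0,0,0,-0.13,0.3]]}'; python3 -c "
from h import *
go(.4866,-.386,.15)"
```

```text
time_s: 12.32
tool_pos: [0.4778, 0.3789, 0.152]
eef_rot: [-3.142, -0.001, 0.428]
force: [0.1, 0.7, -4.5]
width: 0.0375
finger_force: 70.8
turn [0. 0. 0.] shift [-0.3093  0.6996  0.0017] pos [0.4778 0.3789 0.152 ] rpy [-3.142e+00 -1.000e-03  4.280e-01] t 12.3167 w 0.0375 F [ 0.1  0.7 -4.5]
```

```bash
python3 -m handwheel '{"rows":[[0,0,0,-0.004,0.009,0,0.3],[0,0,0,-0.012,0.027,0,0.3],[0,0,0,-0.023,0.052,0,0.3],[0,0,0,-0.036,0.081,0,0.3],[0,0,0,-0.049,0.111,0,0.3],[0,0,0,-0.062,0.141,0,0.3],[0,0,0,-0.076,0.171,0,0.3],[0,0,0,-0.089,0.201,0,0.3],[0,0,0,-0.102,0.231,0,0.3],[0,0,0,-0.115,0.261,0,0.3],[0,0,0,-0.129,0.291,0,0.3],[0,0,0,-0.142,0.321,0,0.3]]}' && python3 -m handwheel '{"rows":[[0,0,0,-0.013,0.03,0,0.3],[0,0,0,-0.026,0.06,0,0.3],[0,0,0,-0.04,0.09,0,0.3],[0,0,0,-0.053,0.12,0,0.3],[0,0,0,-0.066,0.15,0,0.3],[0,0,0,-0.08,0.18,0,0.3],[0,0,0,-0.093,0.21,0,0.3],[0,0,0,-0.106,0.24,0,0.3],[0,0,0,-0.119,0.27,0,0.3],[0,0,0,-0.13,0.295,0,0.3],[0,0,0,-0.138,0.313,0,0.3],[0,0,0,-0.145,0.328,0,0.3]]}'; python3 -m handwheel '{"rows":[[0,0,0,-0.008,0.018,0,0.3],[0,0,0,-0.015,0.035,0,0.3],[0,0,0,-0.02,0.046,0,0.3],[0,0,0,-0.022,0.05,0,0.3],[0,0,0,-0.022,0.05,0,0.3],[0,0,0,-0.022,0.05,0,0.3],[0,0,0,-0.022,0.05,0,0.3]]}'; python3 -c "
from h import *
go(.4866,-.386,.15)"
```

```text
time_s: 13.32
tool_pos: [0.4789, 0.0252, 0.1495]
eef_rot: [-3.14, 0.005, 0.427]
force: [-0.0, 0.1, -4.4]
width: 0.0372
finger_force: 70.9
time_s: 14.32
tool_pos: [0.4827, -0.333, 0.149]
eef_rot: [-3.138, 0.004, 0.424]
force: [-0.1, -0.7, -3.7]
width: 0.0371
finger_force: 70.9
time_s: 14.9
tool_pos: [0.4871, -0.383, 0.1514]
eef_rot: [-3.14, -0.0, 0.43]
force: [0.4, 0.3, -3.8]
width: 0.0372
finger_force: 70.9
turn [0. 0. 0.] shift [-0.0017  0.0026  0.0014] pos [ 0.4871 -0.383   0.1514] rpy [-3.14 -0.    0.43] t 14.9 w 0.0372 F [ 0.4  0.3 -3.8]
```

```bash
python3 -m handwheel '{"rows":[[0,0,0,-0.001,0.0025,0.01,0.3],[0,0,0,-0.001,0.0025,0.025,0.3],[0,0,0,-0.001,0.0025,0.035,0.3],[0,0,0,-0.001,0.0025,0.045,0.3],[0,0,0,-0.001,0.0025,0.053,0.3],[0,0,0,-0.001,0.0025,0.06,0.3],[0,0,0,-0.001,0.0025,0.065,0.3],[0,0,0,-0.001,0.0025,0.065,0.3],[0,0,0,-0.001,0.0025,0.065,0.3]]}'; python3 -c "
from h import *
go(.4866,-.386,.0527)"
```

```text
time_s: 15.65
tool_pos: [0.4885, -0.3855, 0.086]
eef_rot: [-3.14, -0.003, 0.43]
force: [4.3, 3.5, -6.2]
width: 0.0372
finger_force: 70.7
turn [0. 0. 0.] shift [-0.002  -0.0002  0.0333] pos [ 0.4885 -0.3855  0.086 ] rpy [-3.14e+00 -3.00e-03  4.30e-01] t 15.65 w 0.0372 F [ 4.3  3.5 -6.2]
```

```bash
python3 -m handwheel '{"rows":[[0,0,0,0.001,-0.0007,0,0.3],[0,0,0,0.001,-0.0007,0.008,0.3],[0,0,0,0.001,-0.0007,0.016,0.3],[0,0,0,0.001,-0.0007,0.023,0.3],[0,0,0,0.001,-0.0007,0.028,0.3],[0,0,0,0.001,-0.0007,0.031,0.3],[0,0,0,0.001,-0.0007,0.032,0.3],[0,0,0,0.001,-0.0007,0.032,0.3],[0,0,0,0.001,-0.0007,0.032,0.3]]}'; python3 -c "
from h import *
go(.4866,-.386,.0527)"
```

```text
time_s: 16.4
tool_pos: [0.4891, -0.3853, 0.0546]
eef_rot: [-3.141, -0.002, 0.429]
force: [2.9, 5.4, -3.1]
width: 0.0374
finger_force: 71.0
turn [0. 0. 0.] shift [-0.0026 -0.0003  0.0019] pos [ 0.4891 -0.3853  0.0546] rpy [-3.141e+00 -2.000e-03  4.290e-01] t 16.4 w 0.0374 F [ 2.9  5.4 -3.1]
```

```bash
python3 -m handwheel '{"rows":[[0,0,0,0,-0.0005,0.001,0.3],[0,0,0,0,-0.0005,0.0015,0.3],[0,0,0,0,-0.0005,0.002,0.3],[0,0,0,0,-0.0005,0.002,0.3]]}'; python3 -m handwheel '{"rows":[[0,0,0,0,0,0.001,0.3],[0,0,0,0,0,0.001,0.3],[0,0,0,0,0,0.001,0.3]]}'
```

```text
time_s: 16.73
tool_pos: [0.4891, -0.3852, 0.0532]
eef_rot: [3.141, -0.003, 0.429]
force: [3.3, 4.0, -1.6]
width: 0.0373
finger_force: 71.2
time_s: 16.98
tool_pos: [0.4892, -0.3853, 0.0528]
eef_rot: [3.141, -0.003, 0.429]
force: [2.9, 6.2, 1.6]
width: 0.0373
finger_force: 71.5
```

```bash
python3 -m handwheel '{"rows":[[0,0,0,0,0,0.0005,0.7],[0,0,0,0,0,0,0.7],[0,0,0,0,0,0,0.7],[0,0,0,0,0,0,0.7],[0,0,0,0,0,-0.01,0.7],[0,0,0,0,0,-0.03,0.7],[0,0,0,0,0,-0.06,0.7],[0,0,0,0,0,-0.1,0.7],[0,0,0,0,0,-0.14,0.7],[0,0,0,0,0,-0.165,0.7],[0,0,0,0,0,-0.165,0.7],[0,0,0,0,0,-0.165,0.7]]}'
python3 - <<'E'
from h import *
im2=manip.capture('side'); cv2.imwrite('pics/s5.png',im2[:,:,::-1])
m=manip.camera_model('wrist'); im=manip.capture('wrist'); cv2.imwrite('pics/w5.png',im[:,:,::-1]); np.savez('m5.npz',**m)
c=proj(m,[[.4875,-.3855,.068]])[0].round().astype(int); print(c)
k=im[c[1]-75:c[1]+75,c[0]-100:c[0]+100]
cv2.imwrite('pics/v5.png',np.hstack([cv2.resize(k,(400,300)),cv2.resize(im2[125:200,340:440],(400,300))])[:,:,::-1])
go(.667,.187,.25)
E
```

```text
time_s: 17.98
tool_pos: [0.4885, -0.388, 0.2205]
eef_rot: [3.135, -0.002, 0.427]
force: [0.5, -0.3, -0.3]
width: 0.0597
finger_force: 0.0
[276 189]
turn [0. 0. 0.] shift [ 0.4021 -0.447  -0.0338] pos [ 0.4863 -0.3865  0.2163] rpy [-3.141e+00  1.000e-03  4.270e-01] t 18.0833 w 0.0598 F [ 0.5  0.1 -0.9]
```

View pics/v5.png

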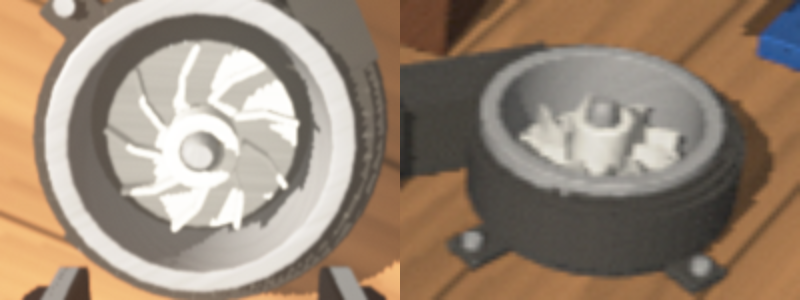

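The wheel is seated with the shaft end standing proud of the hub, at (200,150) in the crop. Now to the collar.

```bash
python3 -m handwheel '{"rows":[[0,0,0,0.01,-0.011,-0.015,1],[0,0,0,0.03,-0.033,-0.03,1],[0,0,0,0.053,-0.059,-0.03,1],[0,0,0,0.076,-0.085,-0.03,1],[0,0,0,0.1,-0.111,-0.03,1],[0,0,0,0.124,-0.138,-0.03,1],[0,0,0,0.148,-0.165,-0.03,1],[0,0,0,0.172,-0.192,-0.03,1],[0,0,0,0.196,-0.218,-0.03,1]]}' >/dev/null&& python3 -m handwheel '{"rows":[[0,0,0,0.024,-0.027,0,1],[0,0,0,0.048,-0.054,0,1],[0,0,0,0.072,-0.081,0,1],[0,0,0,0.096,-0.108,0,1],[0,0,0,0.12,-0.134,0,1],[0,0,0,0.144,-0.16,0,1],[0,0,0,0.168,-0.187,0,1],[0,0,0,0.188,-0.21,0,1],[0,0,0,0.202,-0.224,0,1],[0,0,0,0.206,-0.229,0,1],[0,0,0,0.206,-0.229,0,1],[0,0,0,0.206,-0.229,0,1]]}'; python3 -m handwheel '{"rows":[[0,0,0,0,0,0,1],[0,0,0,0,0,0,1],[0,0,0,0,0,0,1]]}'>/dev/null;  python3 - <<'E'
from h import *
go(.667,.187,.25)
m=manip.camera_model('wrist'); im=manip.capture('wrist'); cv2.imwrite('pics/w6.png',im[:,:,::-1]); np.savez('m6.npz',**m)
g=cv2.cvtColor(im,cv2.COLOR_RGB2GRAY); c=proj(m,[[.667,.187,.014]])[0]; print(c)
p=blob((g<60).astype(np.uint8),c,22); print(len(p),p.min(0),p.max(0)); h=cv2.convexHull(p)[:,0]
x0=int(c[0])-30;y0=int(c[1])-30; cv2.imwrite('pics/v6.png',cv2.resize(im[y0:y0+60,x0:x0+60],None,fx=6,fy=6)[:,:,::-1]); print(x0,y0)
print(fitc(m,h,.014,.018,(.667,.187)))
E
```

```text
time_s: 19.83
tool_pos: [0.6668, 0.1865, 0.2461]
eef_rot: [3.141, 0.002, 0.428]
force: [0.8, -0.5, -0.6]
width: 0.0854
finger_force: 0.0
turn [0. 0. 0.] shift [ 0.0003 -0.0026 -0.0031] pos [0.6678 0.1845 0.2469] rpy [3.14e+00 1.00e-03 4.25e-01] t 20.0833 w 0.0849 F [ 0.1  0.4 -0.1]
[275.44817117 174.40178237]
211 [265. 161.] [288. 185.]
245 144
(array([0.66849222, 0.18613996]), np.float64(1.7236426568641507))
```

View pics/v6.png

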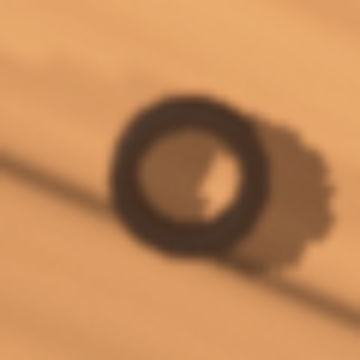

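The collar is centred at pixel (276.0,172.8), with an outline about 26 px across, close to the expected 36 mm.

Run:
```python
from h import *
m=dict(np.load('m6.npz')); p=plane(m,(276.0,172.8),.012); print(p)
go(p[0],p[1],.005)
```

```text
[0.66888615 0.18706596 0.012     ]
turn [0. 0. 0.] shift [ 0.002  -0.0017  0.2419] pos [0.6678 0.185  0.2469] rpy [3.141 0.    0.425] t 20.1333 w 0.0855 F [ 0.2  0.2 -0.3]
```

```bash
python3 -m handwheel '{"rows":[[0,0,0,0.002,-0.0015,0.025,0.8],[0,0,0,0.002,-0.0015,0.06,0.8],[0,0,0,0.002,-0.0015,0.095,0.8],[0,0,0,0.002,-0.0015,0.13,0.7],[0,0,0,0.002,-0.0015,0.165,0.7],[0,0,0,0.002,-0.0015,0.19,0.7],[0,0,0,0.002,-0.0015,0.205,0.7],[0,0,0,0.002,-0.0015,0.21,0.7],[0,0,0,0.002,-0.0015,0.21,0.7],[0,0,0,0.002,-0.0015,0.21,0.7],[0,0,0,0.002,-0.0015,0.21,0.7],[0,0,0,0.002,-0.0015,0.21,0.7]]}' 40; python3 -c "
from h import *
go(.6688,.187,.005)"
```

```text
time_s: 21.13
tool_pos: [0.6707, 0.19, 0.0395]
eef_rot: [3.141, -0.005, 0.428]
force: [0.3, 0.3, 0.5]
width: 0.0598
finger_force: 0.0
turn [0. 0. 0.] shift [-0.0031  0.0019  0.0345] pos [0.6707 0.19   0.0395] rpy [ 3.141 -0.005  0.428] t 21.1333 w 0.0598 F [0.3 0.3 0.5]
```

```bash
python3 -m handwheel '{"rows":[[0,0,0,-0.002,0.0015,0.012,0.7],[0,0,0,-0.002,0.0015,0.024,0.7],[0,0,0,-0.002,0.0015,0.033,0.7],[0,0,0,-0.002,0.0015,0.033,0.7],[0,0,0,-0.002,0.0015,0.033,0.7],[0,0,0,-0.002,0.0015,0.033,0.7]]}' 40; python3 -c "
from h import *
go(.6688,.187,.005)"
```

```text
time_s: 21.63
tool_pos: [0.6673, 0.1872, 0.0033]
eef_rot: [-3.141, 0.001, 0.428]
force: [0.6, 0.9, 0.6]
width: 0.0597
finger_force: 0.0
turn [0. 0. 0.] shift [ 0.0013  0.0007 -0.0017] pos [0.6673 0.1872 0.0033] rpy [-3.141e+00  1.000e-03  4.280e-01] t 21.6333 w 0.0597 F [0.6 0.9 0.6]
```

```bash
python3 -m handwheel '{"rows":[[0,0,0,0.001,0.0005,-0.001,0.7],[0,0,0,0.001,0.0005,-0.001,0.7],[0,0,0,0.001,0.0005,-0.001,0.2],[0,0,0,0.001,0.0005,-0.001,0.2],[0,0,0,0.001,0.0005,-0.001,0.2],[0,0,0,0.001,0.0005,-0.001,0.2],[0,0,0,0.001,0.0005,-0.001,0.2]]}' 40;  python3 -m handwheel '{"rows":[[0,0,0,0,0,-0.02,0.2],[0,0,0,0,0,-0.05,0.2],[0,0,0,0,0,-0.085,0.2],[0,0,0,0,0,-0.12,0.2],[0,0,0,0,0,-0.14,0.2],[0,0,0,0,0,-0.14,0.2],[0,0,0,0,0,-0.14,0.2]]}'; python3 -c "
from h import *
go(.488,-.3855,.14)"
```

```text
time_s: 22.22
tool_pos: [0.6693, 0.1872, 0.0058]
eef_rot: [3.141, -0.001, 0.428]
force: [0.3, 0.4, 3.7]
width: 0.034
finger_force: 39.6
time_s: 22.8
tool_pos: [0.6694, 0.1874, 0.1461]
eef_rot: [3.141, -0.003, 0.428]
force: [-0.4, -0.3, -0.9]
width: 0.0338
finger_force: 39.9
turn [0. 0. 0.] shift [-0.4028  0.446   0.0052] pos [0.6694 0.1874 0.1461] rpy [ 3.141e+00 -3.000e-03  4.280e-01] t 22.8 w 0.0338 F [-0.4 -0.3 -0.9]
```

```bash
python3 -m handwheel '{"rows":[[0,0,0,-0.01,0.011,0,0.2],[0,0,0,-0.03,0.033,0,0.2],[0,0,0,-0.053,0.059,0,0.2],[0,0,0,-0.076,0.085,0,0.2],[0,0,0,-0.1,0.111,0,0.2],[0,0,0,-0.124,0.138,0,0.2],[0,0,0,-0.148,0.165,0,0.2],[0,0,0,-0.172,0.192,0,0.2],[0,0,0,-0.196,0.217,0,0.2]]}' >/dev/null&& python3 -m handwheel '{"rows":[[0,0,0,-0.024,0.027,0,0.2],[0,0,0,-0.048,0.054,0,0.2],[0,0,0,-0.072,0.081,0,0.2],[0,0,0,-0.096,0.108,0,0.2],[0,0,0,-0.12,0.134,0,0.2],[0,0,0,-0.144,0.16,0,0.2],[0,0,0,-0.168,0.187,0,0.2],[0,0,0,-0.188,0.21,0,0.2],[0,0,0,-0.202,0.224,0,0.2],[0,0,0,-0.207,0.229,0,0.2],[0,0,0,-0.207,0.229,0,0.2],[0,0,0,-0.207,0.229,0,0.2]]}'; python3 -m handwheel '{"rows":[[0,0,0,0,0,0.01,0.2],[0,0,0,0,0,0.01,0.2],[0,0,0,0,0,0.01,0.2]]}'>/dev/null;  python3 - <<'E'
from h import *
go(.488,-.3855,.0738)
E
```

```text
time_s: 24.55
tool_pos: [0.486, -0.3844, 0.143]
eef_rot: [-3.138, 0.001, 0.428]
force: [-0.3, 1.2, -0.6]
width: 0.0343
finger_force: 39.9
turn [0. 0. 0.] shift [-0.0004  0.0027  0.0597] pos [ 0.4873 -0.3831  0.1335] rpy [-3.139e+00  1.000e-03  4.320e-01] t 24.8 w 0.0334 F [ 0.2 -0.1 -0.6]
```

```bash
python3 -m handwheel '{"rows":[[0,0,0,0,0.0025,0.01,0.2],[0,0,0,0,0.0025,0.025,0.2],[0,0,0,0,0.0025,0.038,0.2],[0,0,0,0,0.0025,0.044,0.2],[0,0,0,0,0.0025,0.049,0.2],[0,0,0,0,0.0025,0.053,0.2],[0,0,0,0,0.0025,0.053,0.2],[0,0,0,0,0.0025,0.053,0.2]]}'; python3 -c "
from h import *
go(.488,-.3855,.0738)"
```

```text
time_s: 25.47
tool_pos: [0.4886, -0.3877, 0.0819]
eef_rot: [-3.141, -0.001, 0.428]
force: [-0.8, 0.8, 0.1]
width: 0.0337
finger_force: 39.9
turn [0. 0. 0.] shift [ 0.0004 -0.0022  0.0081] pos [ 0.4886 -0.3877  0.0819] rpy [-3.141e+00 -1.000e-03  4.280e-01] t 25.4667 w 0.0337 F [-0.8  0.8  0.1]
```

```bash
python3 -m handwheel '{"rows":[[0,0,0,0,-0.0015,0.002,0.2],[0,0,0,0,-0.0015,0.004,0.2],[0,0,0,0,-0.0015,0.006,0.2],[0,0,0,0,-0.0015,0.0075,0.2],[0,0,0,0,-0.0015,0.0075,0.2],[0,0,0,0,-0.0015,0.0075,0.2]]}'; python3 -m handwheel '{"rows":[[0,0,0,0,0,0.001,0.2],[0,0,0,0,0,0.001,0.2],[0,0,0,0,0,0.001,0.2]]}'
```

```text
time_s: 25.97
tool_pos: [0.4884, -0.3862, 0.0743]
eef_rot: [3.141, -0.002, 0.428]
force: [2.8, 2.7, -0.3]
width: 0.0339
finger_force: 40.0
time_s: 26.22
tool_pos: [0.4886, -0.3862, 0.0738]
eef_rot: [3.141, -0.002, 0.429]
force: [3.0, 3.6, 2.1]
width: 0.034
finger_force: 40.2
```

The collar made contact at exactly the predicted height. I release it and head for the cover.

```bash
python3 -m handwheel '{"rows":[[0,0,0,0,0,0.0003,0.6],[0,0,0,0,0,0,0.6],[0,0,0,0,0,0,0.6],[0,0,0,0,0,-0.01,0.6],[0,0,0,0,0,-0.03,0.6],[0,0,0,0,0,-0.06,0.6],[0,0,0,0,0,-0.1,0.6],[0,0,0,0,0,-0.14,0.6],[0,0,0,0,0,-0.165,0.6],[0,0,0,0,0,-0.165,0.6],[0,0,0,0,0,-0.165,0.6],[0,0,0,0,0,-0.165,0.6]]}'
python3 - <<'E'
from h import *
im2=manip.capture('side'); cv2.imwrite('pics/s7.png',im2[:,:,::-1])
m=manip.camera_model('wrist'); im=manip.capture('wrist'); cv2.imwrite('pics/w7.png',im[:,:,::-1]); np.savez('m7.npz',**m)
c=proj(m,[[.4875,-.3855,.068]])[0].round().astype(int); print(c)
k=im[c[1]-75:c[1]+75,c[0]-100:c[0]+100]
cv2.imwrite('pics/v7.png',np.hstack([cv2.resize(k,(400,300)),cv2.resize(im2[125:200,340:440],(400,300))])[:,:,::-1])
go(.548,.028,.25)
E
```

```text
time_s: 27.22
tool_pos: [0.4864, -0.3873, 0.2381]
eef_rot: [-3.141, 0.001, 0.427]
force: [-0.3, 0.2, -1.1]
width: 0.0513
finger_force: 0.0
[277 184]
turn [0. 0. 0.] shift [ 0.2283 -0.3516 -0.0131] pos [ 0.4859 -0.3866  0.2363] rpy [-3.138e+00  2.000e-03  4.270e-01] t 27.3167 w 0.0514 F [ 0.  -0.6 -0.6]
```

View pics/v7.png

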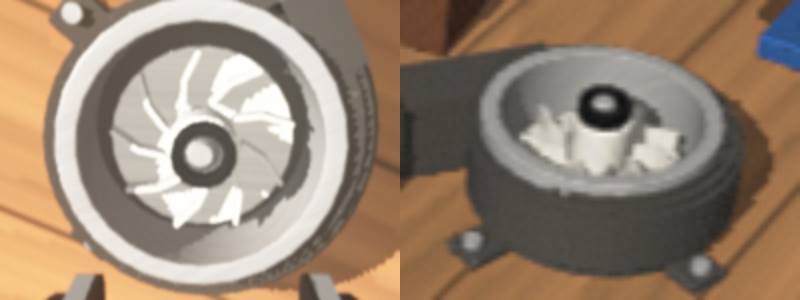

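The collar is on the shaft around its end, at (203,153) in the crop, level and resting on the hub. Next I move to the cover.

```bash
python3 -m handwheel '{"rows":[[0,0,0,0.008,-0.013,-0.01,1],[0,0,0,0.026,-0.04,-0.013,1],[0,0,0,0.046,-0.07,-0.013,1],[0,0,0,0.066,-0.101,-0.013,1],[0,0,0,0.086,-0.132,-0.013,1],[0,0,0,0.106,-0.163,-0.013,1],[0,0,0,0.126,-0.194,-0.013,1],[0,0,0,0.146,-0.225,-0.013,1],[0,0,0,0.166,-0.256,-0.013,1],[0,0,0,0.186,-0.287,-0.013,1],[0,0,0,0.206,-0.317,-0.013,1],[0,0,0,0.22,-0.339,-0.013,1]]}'>/dev/null; python3 -m handwheel '{"rows":[[0,0,0,0.006,-0.009,0,1],[0,0,0,0.008,-0.0125,0,1],[0,0,0,0.008,-0.0125,0,1],[0,0,0,0.008,-0.0125,0,1],[0,0,0,0.008,-0.0125,0,1],[0,0,0,0.008,-0.0125,0,1]]}';  python3 - <<'E'
from h import *
m=manip.camera_model('wrist'); im=manip.capture('wrist'); cv2.imwrite('pics/w8.png',im[:,:,::-1]); np.savez('m8.npz',**m)
H,S,V=cv2.split(cv2.cvtColor(im,cv2.COLOR_RGB2HSV)); c=proj(m,[[.548,.028,.005]])[0]; print(c)
mk=((H>100)&(H<130)&(S>120)&(V>40)).astype(np.uint8)
p=blob(mk,c,95); print(len(p),p.min(0),p.max(0)); h=cv2.convexHull(p)[:,0]
r=fitc(m,h,.0065,.078,(.548,.028)); print(r)
for R,z,col in((.078,.0065,(255,0,0)),(.029,.028,(0,255,0)),(.025,.028,(0,255,0))): cv2.polylines(im,[proj(m,circ(*r[0],z,R)).round().astype(int)],1,col)
x0=int(c[0])-100;y0=max(0,int(c[1])-80); cv2.imwrite('pics/v8.png',cv2.resize(im[y0:y0+160,x0:x0+200],None,fx=3,fy=3)[:,:,::-1])
go(*r[0],.012)
E
```

```text
time_s: 28.82
tool_pos: [0.549, 0.0248, 0.251]
eef_rot: [3.141, 0.001, 0.424]
force: [-0.1, -0.2, 0.2]
width: 0.0853
finger_force: 0.0
[275.07132463 172.35098803]
8906 [220. 113.] [332. 224.]
(array([0.55022078, 0.02768434]), np.float64(1.8446170218921059))
turn [0. 0. 0.] shift [ 0.0022 -0.0019  0.2391] pos [0.5491 0.0252 0.2511] rpy [3.141e+00 1.000e-03 4.240e-01] t 28.8667 w 0.0855 F [ 0.  0. -0.]
```

View pics/v8.png

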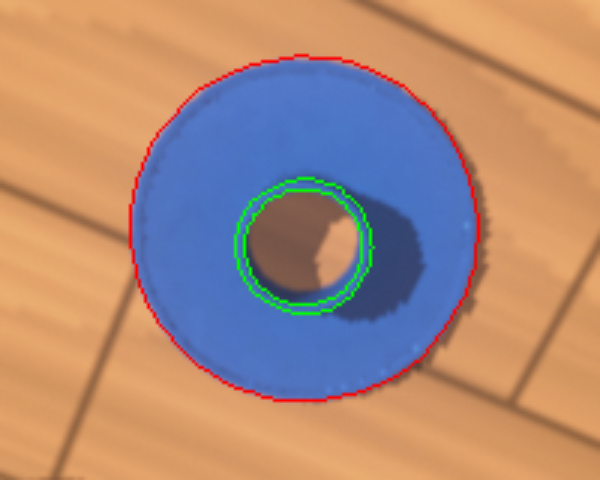

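```bash
python3 -m handwheel '{"rows":[[0,0,0,0.0015,-0.002,0.025,1],[0,0,0,0.0015,-0.002,0.06,1],[0,0,0,0.0015,-0.002,0.095,1],[0,0,0,0.0015,-0.002,0.13,1],[0,0,0,0.0015,-0.002,0.16,1],[0,0,0,0.0015,-0.002,0.18,1],[0,0,0,0.0015,-0.002,0.195,1],[0,0,0,0.0015,-0.002,0.2,1],[0,0,0,0.0015,-0.002,0.2,1],[0,0,0,0.0015,-0.002,0.2,1],[0,0,0,0.0015,-0.002,0.2,1],[0,0,0,0.0015,-0.002,0.2,1]]}' 70; python3 -c "
from h import *
go(.550,.0277,.011)"
```

```text
time_s: 29.87
tool_pos: [0.5511, 0.0299, 0.0529]
eef_rot: [3.14, -0.003, 0.427]
force: [-0.2, 0.4, -0.4]
width: 0.0856
finger_force: 0.0
turn [0. 0. 0.] shift [-0.002   0.0015  0.0419] pos [0.5511 0.0299 0.0529] rpy [ 3.14e+00 -3.00e-03  4.27e-01] t 29.8667 w 0.0856 F [-0.2  0.4 -0.4]
```

```bash
python3 -m handwheel '{"rows":[[0,0,0,-0.001,0.001,0.012,1],[0,0,0,-0.001,0.001,0.025,1],[0,0,0,-0.001,0.001,0.035,1],[0,0,0,-0.001,0.001,0.04,1],[0,0,0,-0.001,0.001,0.04,1],[0,0,0,-0.001,0.001,0.04,1]]}' 70; python3 -m handwheel '{"rows":[[0,0,0,0,0,0,0.5],[0,0,0,0,0,0,0.5],[0,0,0,0,0,0,0.5],[0,0,0,0,0,0,0.5],[0,0,0,0,0,0,0.5],[0,0,0,0,0,0,0.5]]}' 70; python3 -c "
from h import *
go(.550,.0277,.011)"
```

```text
time_s: 30.37
tool_pos: [0.5484, 0.0288, 0.0104]
eef_rot: [-3.141, 0.002, 0.428]
force: [0.1, 0.1, 0.7]
width: 0.0856
finger_force: 0.0
time_s: 30.87
tool_pos: [0.55, 0.0285, 0.0128]
eef_rot: [3.14, -0.001, 0.428]
force: [-1.5, -0.7, 5.0]
width: 0.0559
finger_force: 72.7
turn [0. 0. 0.] shift [-0.0003  0.0008  0.0018] pos [0.55   0.0285 0.0128] rpy [ 3.14e+00 -1.00e-03  4.28e-01] t 30.8667 w 0.0559 F [-1.5 -0.7  5. ]
```

```bash
python3 -m handwheel '{"rows":[[0,0,0,0,0,-0.01,0.5],[0,0,0,0,0,-0.03,0.5],[0,0,0,0,0,-0.06,0.5],[0,0,0,0,0,-0.09,0.5],[0,0,0,0,0,-0.115,0.5],[0,0,0,0,0,-0.13,0.5],[0,0,0,0,0,-0.13,0.5],[0,0,0,0,0,-0.13,0.5]]}'; python3 -c "
from h import *
go(.4875,-.386,.14)"
```

```text
time_s: 31.53
tool_pos: [0.549, 0.0284, 0.1417]
eef_rot: [3.141, -0.001, 0.428]
force: [-1.0, -0.7, -5.9]
width: 0.0556
finger_force: 75.6
turn [0. 0. 0.] shift [-0.2278  0.3516  0.0018] pos [0.549  0.0284 0.1417] rpy [ 3.141e+00 -1.000e-03  4.280e-01] t 31.5333 w 0.0556 F [-1.  -0.7 -5.9]
```

```bash
python3 -m handwheel '{"rows":[[0,0,0,-0.006,0.009,0,0.5],[0,0,0,-0.018,0.028,0,0.5],[0,0,0,-0.035,0.054,0,0.5],[0,0,0,-0.054,0.083,0,0.5],[0,0,0,-0.073,0.113,0,0.5],[0,0,0,-0.092,0.142,0,0.5],[0,0,0,-0.111,0.171,0,0.5],[0,0,0,-0.13,0.2,0,0.5],[0,0,0,-0.149,0.23,0,0.5],[0,0,0,-0.168,0.259,0,0.5],[0,0,0,-0.186,0.287,0,0.5],[0,0,0,-0.201,0.31,0,0.5]]}'>/dev/null; python3 -m handwheel '{"rows":[[0,0,0,-0.012,0.019,0,0.5],[0,0,0,-0.02,0.031,0,0.5],[0,0,0,-0.025,0.039,0,0.5],[0,0,0,-0.027,0.042,0,0.5],[0,0,0,-0.027,0.042,0,0.5],[0,0,0,-0.027,0.042,0,0.5],[0,0,0,-0.027,0.042,0,0.5],[0,0,0,-0.027,0.042,0,0.5]]}';  python3 - <<'E'
from h import *
go(.4875,-.386,.0848)
E
```

```text
time_s: 33.2
tool_pos: [0.4887, -0.384, 0.1414]
eef_rot: [-3.141, -0.001, 0.431]
force: [-0.3, -0.1, -5.7]
width: 0.0549
finger_force: 75.7
turn [0. 0. 0.] shift [-0.002   0.0013  0.0566] pos [ 0.4887 -0.384   0.1414] rpy [-3.141e+00 -1.000e-03  4.310e-01] t 33.2 w 0.0549 F [-0.3 -0.1 -5.7]
```

```bash
python3 -m handwheel '{"rows":[[0,0,0,-0.001,0.0015,0.01,0.5],[0,0,0,-0.001,0.0015,0.022,0.5],[0,0,0,-0.001,0.0015,0.034,0.5],[0,0,0,-0.001,0.0015,0.042,0.5],[0,0,0,-0.001,0.0015,0.048,0.5],[0,0,0,-0.001,0.0015,0.05,0.5],[0,0,0,-0.001,0.0015,0.05,0.5],[0,0,0,-0.001,0.0015,0.05,0.5],[0,0,0,-0.001,0.0015,0.05,0.5]]}';  python3 - <<'E'
from h import *
go(.4875,-.386,.0848)
E
```

```text
time_s: 33.95
tool_pos: [0.4881, -0.3884, 0.092]
eef_rot: [3.14, -0.001, 0.428]
force: [1.1, 0.4, -4.8]
width: 0.0552
finger_force: 75.6
turn [0. 0. 0.] shift [ 0.0005 -0.0025  0.0072] pos [ 0.4881 -0.3884  0.092 ] rpy [ 3.14e+00 -1.00e-03  4.28e-01] t 33.95 w 0.0552 F [ 1.1  0.4 -4.8]
```

```bash
python3 -m handwheel '{"rows":[[0,0,0,0,-0.0015,0.002,0.5],[0,0,0,0,-0.0015,0.004,0.5],[0,0,0,0,-0.0015,0.006,0.5],[0,0,0,0,-0.0015,0.006,0.5],[0,0,0,0,-0.0015,0.006,0.5]]}'; python3 -m handwheel '{"rows":[[0,0,0,0,0,0.001,0.5],[0,0,0,0,0,0.0015,0.5],[0,0,0,0,0,0.0015,0.5]]}'
```

```text
time_s: 34.37
tool_pos: [0.4867, -0.3866, 0.0852]
eef_rot: [-3.141, 0.0, 0.428]
force: [-0.9, 0.3, -4.8]
width: 0.0551
finger_force: 75.7
time_s: 34.62
tool_pos: [0.4869, -0.3867, 0.0849]
eef_rot: [3.141, 0.001, 0.428]
force: [-3.4, 1.7, 3.2]
width: 0.0556
finger_force: 76.5
```

The cover rests on the rim at the predicted height. I release it and rise clear.

```bash
python3 -m handwheel '{"rows":[[0,0,0,0,0,0,1],[0,0,0,0,0,0,1],[0,0,0,0,0,0,1],[0,0,0,0,0,0,1],[0,0,0,0,0,-0.005,1],[0,0,0,0,0,-0.02,1],[0,0,0,0,0,-0.045,1],[0,0,0,0,0,-0.08,1],[0,0,0,0,0,-0.12,1],[0,0,0,0,0,-0.16,1],[0,0,0,0,0,-0.16,1],[0,0,0,0,0,-0.16,1]]}'; python3 -m handwheel '{"rows":[[0,0,0,0,0,0,1],[0,0,0,0,0,0,1],[0,0,0,0,0,0,1]]}'>/dev/null
python3 - <<'E'
from h import *
im2=manip.capture('side'); cv2.imwrite('pics/s9.png',im2[:,:,::-1]); 
m=manip.camera_model('wrist'); im=manip.capture('wrist'); cv2.imwrite('pics/w9.png',im[:,:,::-1])
go(.487,-.386,.25)
H,S,V=cv2.split(cv2.cvtColor(im,cv2.COLOR_RGB2HSV)); c=proj(m,[[.487,-.386,.077]])[0]
p=blob(((H>100)&(H<130)&(S>120)&(V>40)),c,105); h=cv2.convexHull(p)[:,0]; print(p.min(0),p.max(0))
print(fitc(m,h,.0785,.078,(.487,-.386)))
ms=manip.camera_model('side')
for R,z,col in((.078,.0785,(255,0,0)),(.029,.1,(0,255,0))): cv2.polylines(im2,[proj(ms,circ(.487,-.386,z,R)).round().astype(int)],1,col)
k=im[int(c[1])-105:int(c[1])+105,int(c[0])-140:int(c[0])+140]
cv2.imwrite('pics/v9.png',np.hstack([cv2.resize(k,(400,300)),cv2.resize(im2[125:200,340:440],(400,300))])[:,:,::-1])
E
```

```text
time_s: 35.62
tool_pos: [0.4894, -0.388, 0.2486]
eef_rot: [3.133, -0.004, 0.428]
force: [-0.6, -0.1, -0.4]
width: 0.0854
finger_force: 0.0
turn [0. 0. 0.] shift [ 0.001   0.0003 -0.0081] pos [ 0.4859 -0.3861  0.2419] rpy [-3.139e+00  1.000e-03  4.280e-01] t 35.9667 w 0.0856 F [0.  0.3 0. ]
[209. 113.] [351. 250.]
(array([ 0.48673561, -0.387467  ]), np.float64(1.064463050431605))
```

View pics/v9.png

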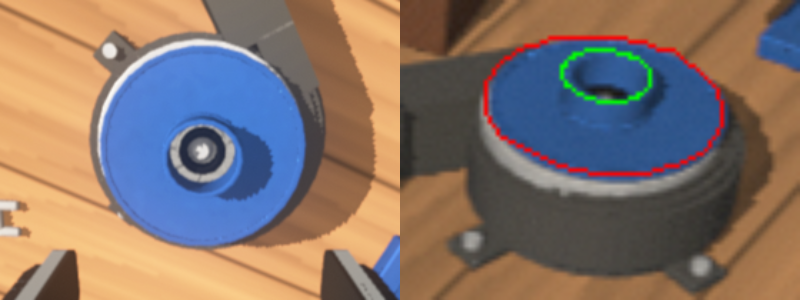

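The cover lies flat, with the collar centred in its neck at (203,152). I make one numeric check of its offset against the rim in the side camera before handing in.

Run:
```python
from h import *
m=manip.camera_model('side')
for f,z,r,blue in(('s9',.0785,.078,1),('side0',.072,.08,0)):
    H,S,V=cv2.split(cv2.cvtColor(cv2.imread(f'pics/{f}.png'),cv2.COLOR_BGR2HSV))
    mk=((H>100)&(H<130)&(S>120)&(V>40)) if blue else ((S<40)&(V>110))
    mk=cv2.morphologyEx(mk.astype(np.uint8),cv2.MORPH_OPEN,np.ones((2,2)))
    p=blob(mk,(391,158),38 if blue else 36); h=cv2.convexHull(p)[:,0]; print(f,p.min(0),p.max(0),fitc(m,h,z,r,(.487,-.386)))
```

```text
s9 [364. 136.] [422. 170.] (array([ 0.47844982, -0.38019488]), np.float64(0.6915259965094012))
side0 [361. 137.] [421. 174.] (array([ 0.47961617, -0.37690746]), np.float64(1.961957063821615))
```

The cover is about 3 mm off centre, within the 8 mm allowed, so I hand in.

```bash
python3 -c "
from plant import manip
print(manip.close_job())"
```

```text
the job is handed in; nothing more can be done
None
```

The blower is reassembled and the job handed in at about 36 s of robot time. Sleeve, wheel and collar are home on the shaft, and the cover is flat on the rim about 3 mm off centre. All parts are released and I did not go near the bearing or the tin; the hand-in returned no verdict.

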